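# Seat a machined bracket in a dial-gauge checking fixture and hold it for the reading

## Robot

A 7-joint arm with a two-finger parallel gripper is mounted at the origin on a cart in front of the work surface, level with it; the furniture and walls round the work are solid. World frame = base frame: x ahead of the robot, y to its left, z up, the work surface at z = 0. Lengths are in m, angles in degrees, forces in N, time in s.
With the tool pointing down it reaches from about 0.375 to 0.925 m from the base axis. Payload 3.1 kg.
Tool frame: the origin (TCP) lies on the centre line of the jaws, within the pads' length; the fingertips stand 22 mm ahead of it and the grasp point (between the pads) lies 3 mm ahead of it; z points along the fingers, y is the line along which they close (so a half turn about z gives the same grasp; the last joint's range is limited). The gripper opens to 85 mm and grips with 20 to 120 N. Pads are 22 mm wide; open, the fingers measure 114 mm over their backs; the gripper's body (76 mm by 85 mm) begins 54 mm behind the grasp point. The pads swing forward as they close: fully open they stand 13 mm farther back than shut.
Start: joints at [-78.942, 21.939, 2.515, 91.553, -1.026, 66.532, -2.859], TCP at [0.186, 0.623, 0.253] pointing down, gripper open.
Joint ranges: [-149.38, 149.38], [-23.57, 123.04], [-84.95, 90], [0, 143.3], [-89.99, 269.99], [3.08, 112.72], [-163.45, 163.45]. Speed limits (degrees/s): [159.86, 159.86, 180, 180, 180, 180, 180].

## Interface

Orientations are given as [roll, pitch, yaw] about the fixed x, y, z axes, in that order (R = Rz(yaw) Ry(pitch) Rx(roll)).
In Python, from cell import arm gives the robot as it stands.
- The arm moves only by the tool send_rows, never from a script. Its argument "series" is a list of rows, each a list of 3 entries, a list of its own where there are three numbers: the finger opening in m, from 0 to 0.0854, then the shift along the tool's x, y, z in m, then the turn, a rotation vector about the tool's x, y, z in degrees. In form: [[grip, [dx, dy, dz], [ax, ay, az]], ...]. A call has 1 to 10 rows; each row shifts and turns the commanded pose from where the row before left it, along the tool's axes as they then stand; what a row does not reach is not made up. A row lasts 1/8 s, in which the tool goes at most 62.5 mm and 10.7 degrees, less where a joint would pass 70% of its speed; a pose out of reach is approached as far as the arm can. A call with a gripper value outside its range is refused whole. The fingers move at their own pace and stop on an object; "grip_force" is the grip in N (left out, the last holds). Time passes only in rows, so rows that do not move let the fingers close. It gives the time, the measured TCP pose, the force, the opening and the grip force at its end, in the units of the state.
- arm.get_state(): the state, without advancing time (a new reading comes with each control period).
- arm.get_image(name): name is "side" or "top" or "wrist"; returns (picture, depth): 420x560x3 uint8, blue, green, red; 420x560 float32, m along the optical axis (not along the pixel's ray), 0 where there is no reading.
- arm.camera_info(name): a dict with "camera_matrix" (3x3 intrinsics, pixels), "D" ([k1, k2, p1, p2, k3] as OpenCV has them; the pictures are not rectified), "view" (4x4, takes a point from world to camera coordinates). Camera axes: x right, y up, looking along -z (the intrinsics and any distortion apply to the point x, -y, -z); pixel columns grow to the right and rows downward; lengths in m; the calibration is good to about 2 mm. A picture is of the moment at which its call begins: read the wrist's pose just before it. camera_info takes no time and is no camera call; for the wrist camera it gives the pose at the moment of the call.
- arm.finish_job(): hands the job in; it is judged then, once.
Trained networks look in the newest picture that a camera, given by its name, has taken for a name from the list of things; names that differ only in an ending like _2 or _b are one class to them, and where a whole thing is asked for, a point or a joint stands for the part that bears it (a point fixed in the world has none). Each returns a list of dicts, best first, with "p" (0 to 1); they miss things now and then, are a little off and sometimes report something else, mostly with a low value. They report only what shows in the picture. A call takes as long as a camera call. They do not tell look-alikes from the thing itself.
- arm.recognise(camera, query): "location" ([column, row] in pixels, amid what is visible of it).
The state is a dict: "time_s": time; "q": joint angles; "qvel": joint speeds; "effort": joint torques, N m; "tool_pos": TCP position; "eef_rot": TCP orientation; "force": force on the tool from outside, world axes, zero at the start; "torque": the same for the moment, N m; "opening": finger opening in m; "grip_force": force on a finger pad.
Only numpy, scipy, OpenCV 4.12 (cv2) and the standard library are available. Lean on these libraries where they do the work, as an engineer would, in place of code of your own. Each camera call takes 0.05 s, during which the arm holds its last target. There are 200 camera calls.

## Task

Take the steel setting master (the block with the U handle) out of the dial gauge, lay it flat in the pocket of its wooden tray and let go of it. Then stand the aluminium bracket on the gauge's base plate, a long side of its flange to the long back fence, and press it firmly into the corner: flat on the plate, against the back fence and the end stop at once, the dial's plunger pushed in. Finish while still gripping the bracket and pressing it into the corner, for the dial to be read, and leave the other things on the bench where they are.

Things in the scene. Friction and masses are not known exactly. Their poses are not given: they have to be found in the camera images.
- gauge: Checking gauge, fixed to the bench: steel base plate, gauge x -65 to +55 mm, y -125 to +110 mm, top 22 mm above the bench; two low fences in an L; a dial gauge lies face up at its -y end. Origin on the bench surface. z up, x toward the back fence, y along it, away from the end stop. A part pushed to its +x and -y goes into the corner. Yaw within 0.2 rad of the world's.
- back_fence: The long fence, fixed on the gauge. Its flat face looks to the gauge's -x and lies at gauge x = +30 mm, from y = -30 to +98 mm; 16 mm high above the plate. Origin and axes are those of the gauge.
- end_stop: The short fence, fixed on the gauge square to the long one. Its flat face looks to the gauge's +y and lies at gauge y = -30 mm, from x = -38 to +18 mm; 16 mm high above the plate (a 12 mm chip gap is left in the corner). Origin and axes are those of the gauge.
- plunger (a joint): How far the dial's spring plunger is pushed in (m). It is a 5.6 mm round-nosed pin at gauge x = +6 mm, 9 mm above the plate. At 0 it stands 5 mm out of the end stop's face, spring 1.8 N; at 0.0045 to 0.005 it is flush, 3.3 N: the part then touches the end stop. The dial's needle turns with it.
- seat (a point): Point at which bracket_mid lies when the bracket is fully home in the corner: gauge x +6 mm, y +6 mm, 53 mm above the bench (31 mm above the plate). Axes of the gauge.
- master_mid (a point): Centre of the setting master, 29 mm above its underside: a ground steel block 48 (x) by 72 (y) by 18 mm high, 0.5 kg, with a U handle of 12 mm round bar along y, the bar's axis 52 mm above the underside, level over 36 mm; overall 58 mm high. z up. Starts on the gauge's plate a few mm off the fences, within 0.1 rad of the gauge's axes. May be turned end for end.
- pocket (a point): Centre of the pocket's floor, 12 mm above the bench, in the fixed wooden tray, 80 (x) by 104 mm (y), rim 22 mm above the bench. The pocket is 56 (x) by 80 mm (y), 10 mm deep, lined in grey: 4 mm of play round the master, whose long side lies along the tray's y. With the master home, master_mid is 29 mm above this point.
- bracket_mid (a point): Centre of the aluminium bracket, 31 mm above its underside: a flange 48 (x) by 72 (y) by 18 mm high and on its middle an upright lug 14 mm thick (x), 40 mm wide (y), from 18 to 62 mm above the underside, with a 14 mm cross bore; 0.23 kg. z up. May be turned end for end. Stands on the bench; bracket and tray may have changed places.
- wrench_10: Bystander, leave it where it is: the small open-ended wrench, 143 mm, flat on the bench near the front at the right. Origin under its middle.
- pen_2: Bystander, leave it where it is: a fat marker pen, 135 mm, lying between the wooden crate and the black tool case. Origin under its middle.
- tape_measure: Bystander, leave it where it is: a tape measure, 70 mm long, 62 mm high, at the left. Origin under its middle.
- grease_tin: Bystander, leave it where it is: a round tin, 69 mm across, 50 mm high, at the back. Origin under its middle.
- wood_offcut: Bystander, leave it where it is: a wooden offcut, 45 x 110 x 35 mm, at the back, right of the middle. Origin under its middle.
- spring_clamp: Bystander, leave it where it is: a spring clamp, 110 mm, lying near the front at the left. Origin under its middle.
Mind the look-alikes: they are no part of the job. Leave any yellow look-alike of the part that bears master_mid alone.

How it is judged:
By the outcome, as a careful person would: the job done as asked, in the order asked, and still so for the second after the job is handed in, while the arm keeps its last pose, push and grip.
It also fails if it takes over 58 s, if anything falls off the work surface, if the arm or the gripper's body presses on something with over 40 N, if the wrist force passes 120 N, or if a joint passes its speed limit or range.

## Working session

There is one attempt and no reset: what is moved stays moved. The work goes in short steps, Python scripts to look and compute and a tool call to move; the robot and the scene stay as the last step left them, time stands still between calls to the robot, and variables do not carry over. Pictures are saved under pics/ and viewed, at most 10 in all, crops included, and the job is handed in when it is done.

Besides the shell and the picture viewer there is one more tool, called as a command line: name --argument value ..., lists and objects as JSON in quotes. send_rows: Moves the arm, as the interface text tells. Its arguments: {"type":"object","properties":{"series":{"type":"array","items":{"type":"array"}},"grip_force":{"type":"number"}},"required":["series"]}

```bash
mkdir -p pics; ls; cat > h.py <<'E'
import numpy as np,cv2
from cell import arm
from scipy.spatial.transform import Rotation as R
def shot(n):
    im,d=arm.get_image(n); ci=arm.camera_info(n); return im,d,ci
def pts(d,ci,uv=None):
    K=np.array(ci["camera_matrix"],float);D=np.array(ci["D"],float);V=np.array(ci["view"],float)
    if uv is None:
        h,w=d.shape; u,v=np.meshgrid(np.arange(w),np.arange(h)); uv=np.stack([u.ravel(),v.ravel()],1)
    uv=np.asarray(uv,float).reshape(-1,2)
    n=cv2.undistortPoints(uv.reshape(-1,1,2),K,D).reshape(-1,2)
    z=d[uv[:,1].round().astype(int),uv[:,0].round().astype(int)]
    c=np.c_[n[:,0]*z,-n[:,1]*z,-z]; Vi=np.linalg.inv(V)
    return c@Vi[:3,:3].T+Vi[:3,3]
def onplane(ci,uv,h):
    K=np.array(ci["camera_matrix"],float);D=np.array(ci["D"],float);Vi=np.linalg.inv(np.array(ci["view"],float))
    n=cv2.undistortPoints(np.asarray(uv,float).reshape(-1,1,2),K,D).reshape(-1,2)
    r=np.c_[n[:,0],-n[:,1],-np.ones(len(n))]@Vi[:3,:3].T; o=Vi[:3,3]
    return o+r*((h-o[2])/r[:,2])[:,None]
def topmap(P,img,x0,x1,y0,y1,s=0.001):
    # height/colour map seen from above: row = x from far to near, col = y from left to right
    H=np.zeros((int((x1-x0)/s),int((y1-y0)/s)),np.float32);C=np.zeros(H.shape+(3,),np.uint8)
    m=(P[:,0]>x0)&(P[:,0]<x1)&(P[:,1]>y0)&(P[:,1]<y1)
    p=P[m];c=img.reshape(-1,3)[m];o=np.argsort(p[:,2]);p=p[o];c=c[o]
    i=np.clip(((x1-p[:,0])/s).astype(int),0,H.shape[0]-1);j=np.clip(((y1-p[:,1])/s).astype(int),0,H.shape[1]-1)
    H[i,j]=p[:,2];C[i,j]=c
    return H,C
E
python3 - <<'E'
from h import *
for n in("top","side"):
    im,d,ci=shot(n); cv2.imwrite(f"pics/{n}0.png",im)
    np.savez(f"{n}0.npz",im=im,d=d,**{k:np.array(ci[k]) for k in("camera_matrix","D","view")})
    P=pts(d,ci)
    for q in("master_mid","bracket_mid","pocket","gauge","end_stop","back_fence"):
        for r in arm.recognise(n,q)[:3]:
            print(n,q,round(r["p"],2),np.round(r["location"]),pts(d,ci,[r["location"]]).round(3))
print(arm.get_state())
E
```

```text
pics
top master_mid 0.98 [288. 160.] [[0.619 0.068 0.018]]
top master_mid 0.89 [366. 201.] [[ 0.5   -0.125  0.054]]
top master_mid 0.82 [190. 181.] [[0.56  0.321 0.039]]
top pocket 0.56 [418. 188.] [[ 0.543 -0.276  0.01 ]]
top pocket 0.26 [209. 182.] [[0.559 0.275 0.023]]
top gauge 0.69 [202. 180.] [[0.561 0.29  0.042]]
top end_stop 0.65 [332. 156.] [[ 0.625 -0.046  0.032]]
top end_stop 0.46 [208. 181.] [[0.563 0.28  0.022]]
top end_stop 0.45 [213. 187.] [[0.542 0.262 0.041]]
top back_fence 0.54 [193. 163.] [[0.608 0.316 0.037]]
top back_fence 0.45 [234. 106.] [[0.761 0.21  0.047]]
side master_mid 0.63 [215. 195.] [[0.556 0.29  0.055]]
side bracket_mid 0.57 [329. 195.] [[ 0.64  -0.073  0.018]]
side pocket 0.83 [392. 225.] [[ 0.552 -0.279  0.013]]
side gauge 0.72 [224. 198.] [[0.564 0.265 0.032]]
side end_stop 0.48 [227. 204.] [[0.541 0.251 0.031]]
side back_fence 0.55 [221. 189.] [[0.595 0.282 0.041]]
{'time_s': 0.7, 'q': array([-78.94203327,  21.93582127,   2.5149243 ,  91.55153126,
        -1.02448507,  66.53434856,  -2.85918288]), 'qvel': array([-0.00083945, -0.00342638, -0.12946518, -0.09012623,  0.00095407,
       -0.01466198, -0.07794763]), 'effort': array([-4.10176208e-04, -4.33284509e+01,  1.02236699e+00, -2.49851185e+01,
        1.03331316e-02,  1.59232848e-03,  3.36118738e-06]), 'tool_pos': array([0.18634727, 0.62271989, 0.25331126]), 'eef_rot': array([ 1.79999260e+02, -5.59084842e-04,  1.63341817e+02]), 'force': array([ 0.31772961, -0.40275773,  0.45200675]), 'torque': array([-0.02439511, -0.01742455,  0.05092474]), 'grip_force': 0.0, 'opening': 0.08549947544147202}
```

```bash
python3 -c "
import cv2,numpy as np
a=cv2.imread('pics/top0.png');cv2.imwrite('pics/t0.png',cv2.resize(a,(800,600)))"
```

```text
(no output)
```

View pics/t0.png

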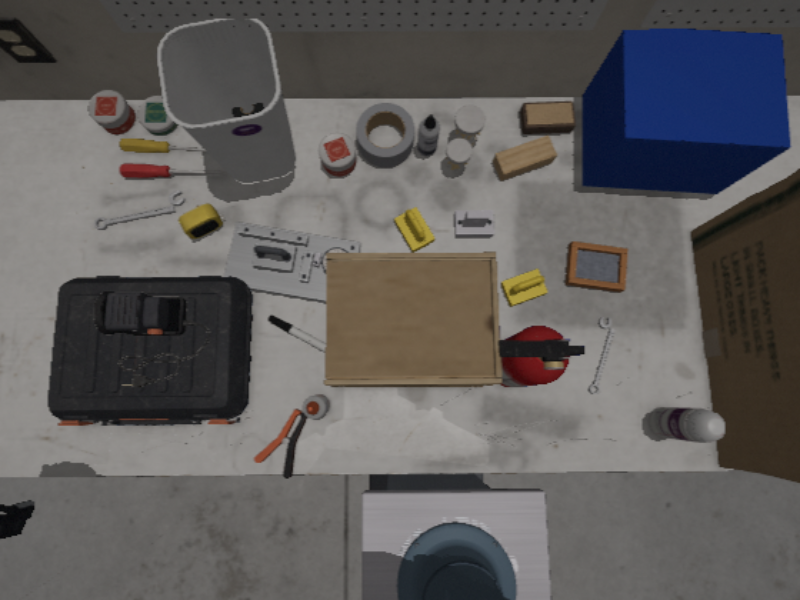

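View pics/side0.png

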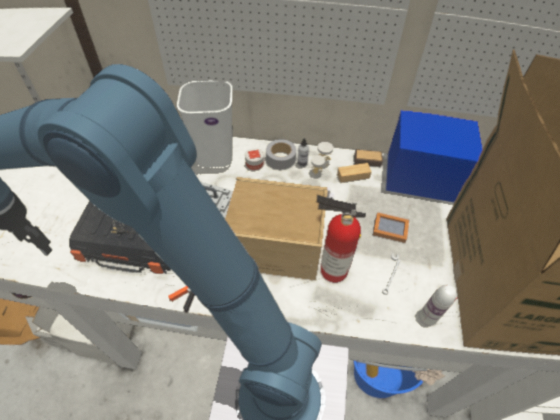

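The top view shows these (in the 800x600 picture):
- The gauge is at (290,262), with the grey master's handle at (270,253) and the dial at (335,262).
- The grey steel/aluminium part at (474,224) is the bracket. The yellow parts at (413,230) and (524,287) are look-alikes.
- The tray is at (597,265), the crate at (410,320) and the extinguisher at (540,355).

Next I'll measure with depth and view one enlarged crop.

```bash
python3 - <<'E'
from h import *
z=np.load("top0.npz");im,d=z["im"],z["d"];ci={k:z[k] for k in("camera_matrix","D","view")}
P=pts(d,ci)
print("cam",np.linalg.inv(ci["view"])[:3,3].round(3))
G=P.reshape(420,560,3)
def rep(n,u0,u1,v0,v1,lo,hi):
    q=G[v0:v1,u0:u1].reshape(-1,3);q=q[(q[:,2]>lo)&(q[:,2]<hi)]
    if len(q)<4:print(n,len(q));return
    r=cv2.minAreaRect((q[:,:2]*1000).astype(np.float32));print(n,len(q),"c",np.round(r[0],1),"wh",np.round(r[1],1),"a",round(r[2],1),"z",np.percentile(q[:,2],[5,50,95]).round(4))
rep("bracketflange",315,350,143,170,.01,.026)
rep("bracketlug",315,350,143,170,.045,.075)
rep("plate",155,255,150,215,.012,.03)
rep("handle",170,210,165,195,.058,.1)
rep("masterblk",165,215,160,200,.036,.044)
rep("trayrim",390,445,162,210,.016,.03)
rep("pocket",390,445,162,210,.006,.016)
rep("crate top",220,355,170,275,.08,.5)
rep("ext",345,415,220,275,.05,.6)
rep("case",30,180,190,300,.05,.5)
rep("bin",100,220,0,150,.05,.6)
rep("yel1",270,308,140,178,.03,.1)
rep("yel2",345,388,185,215,.03,.1)
rep("bluebox",400,560,10,140,.05,.6)
c=im[140:220,150:450];cv2.imwrite("pics/c1.png",cv2.resize(c,None,fx=2.66,fy=2.66*1,interpolation=cv2.INTER_CUBIC))
E
```

```text
cam [0.31  0.105 0.997]
bracketflange 334 c [632.4 -47.7] wh [49.4 72. ] a 1.1 z [0.0133 0.017  0.0205]
bracketlug 114 c [632.7 -47.4] wh [38.6 15.8] a 89.2 z [0.05   0.0608 0.0639]
plate 2086 c [544.7 306.4] wh [262.7 149.1] a 80.1 z [0.0188 0.0218 0.0251]
handle 123 c [565.3 318.6] wh [58.6 11.8] a 81.3 z [0.0622 0.0771 0.0813]
masterblk 674 c [571.7 322.5] wh [143.8  83.6] a 79.2 z [0.0366 0.039  0.0421]
trayrim 585 c [ 547.3 -271.8] wh [106.4  81.4] a 82.0 z [0.0173 0.0207 0.0237]
pocket 676 c [ 546.1 -271.9] wh [105.7  78.9] a 80.8 z [0.0081 0.0115 0.0145]
crate top 11451 c [430.2  63.4] wh [200.4 288.6] a 0.0 z [0.178  0.1808 0.1855]
ext 2042 c [368.4 -82.8] wh [114.7  99. ] a 69.9 z [0.156  0.24   0.3175]
case 13719 c [397.7 510.2] wh [312.7 255.2] a 89.5 z [0.0741 0.1036 0.1764]
bin 11289 c [770.2 395. ] wh [356.9 265.9] a 90.0 z [0.0661 0.1977 0.2866]
yel1 114 c [621.   64.2] wh [58.8 12.4] a 29.4 z [0.0379 0.0549 0.0595]
yel2 117 c [ 508.5 -134.8] wh [11.9 58.1] a 19.5 z [0.0376 0.055  0.0587]
bluebox 17026 c [ 849.6 -393.8] wh [403.7 395.4] a 56.1 z [0.0777 0.198  0.2499]
```

View pics/c1.png

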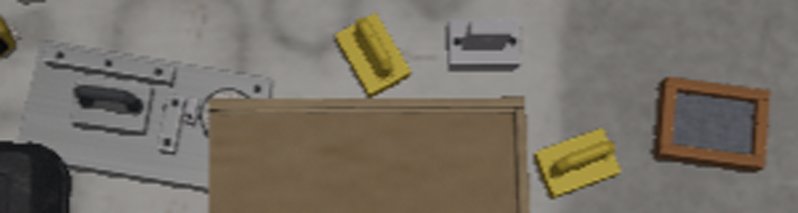

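The crop confirms the choice. The steel master in the gauge is at crop (110,105) and the bracket with its upright lug at (485,45). The yellow copies at (370,50) and (580,165) are left alone. I'm moving above the gauge for a wrist look.

```bash
cat >> h.py <<'E'
def plan(pos,yaw,n,start=None):
    """n equal rows from the present pose to pos (m), tool down, yaw (deg)"""
    s=arm.get_state() if start is None else start
    p=np.array(s["tool_pos"]);y0=s["eef_rot"][2];dy=(yaw-y0+180)%360-180
    for k in range(n):
        Rk=R.from_euler("xyz",[180,0,y0+dy*k/n],degrees=True)
        print("  ",(Rk.inv().apply((np.array(pos)-p)/n)).round(4).tolist(),"az",round(-dy/n,2))
E
python3 - <<'E'
from h import *
plan([0.53,0.31,0.33],81,9)
E
```

```text
[-0.0465, -0.0223, -0.0085] az 9.15
   [-0.0495, -0.0147, -0.0085] az 9.15
   [-0.0512, -0.0066, -0.0085] az 9.15
   [-0.0516, 0.0016, -0.0085] az 9.15
   [-0.0507, 0.0098, -0.0085] az 9.15
   [-0.0485, 0.0177, -0.0085] az 9.15
   [-0.045, 0.0252, -0.0085] az 9.15
   [-0.0405, 0.0321, -0.0085] az 9.15
   [-0.0348, 0.0381, -0.0085] az 9.15
```

send_rows --series '[[0.085,[-0.0465,-0.0223,-0.0085],[0,0,9.15]],[0.085,[-0.0495,-0.0147,-0.0085],[0,0,9.15]],[0.085,[-0.0512,-0.0066,-0.0085],[0,0,9.15]],[0.085,[-0.0516,0.0016,-0.0085],[0,0,9.15]],[0.085,[-0.0507,0.0098,-0.0085],[0,0,9.15]],[0.085,[-0.0485,0.0177,-0.0085],[0,0,9.15]],[0.085,[-0.045,0.0252,-0.0085],[0,0,9.15]],[0.085,[-0.0405,0.0321,-0.0085],[0,0,9.15]],[0.085,[-0.0348,0.0381,-0.0085],[0,0,9.15]],[0.085,[0,0,0],[0,0,0]]]'

```text
time_s: 1.95
tool_pos: [0.5346, 0.3037, 0.3313]
eef_rot: [179.7, 0.0, 80.3]
force: [0.4, 0.0, -0.1]
opening: 0.0849
grip_force: 0.0
```

```bash
cat >> h.py <<'E'
def snap(tag,s=1.4):
    im,d,ci=shot("wrist"); st=arm.get_state()
    np.savez(tag+".npz",im=im,d=d,**{k:np.array(ci[k]) for k in("camera_matrix","D","view")})
    cv2.imwrite(f"pics/{tag}.png",im)
    print("cam",np.linalg.inv(np.array(ci["view"]))[:3,3].round(3),"tcp",st["tool_pos"].round(4),st["eef_rot"].round(2),"t",st["time_s"])
    return im,d,ci
def load(tag):
    z=np.load(tag+".npz");return z["im"],z["d"],{k:z[k] for k in("camera_matrix","D","view")}
def rect(P,lo,hi,box=None):
    q=P[(P[:,2]>lo)&(P[:,2]<hi)]
    if box is not None:q=q[(q[:,0]>box[0])&(q[:,0]<box[1])&(q[:,1]>box[2])&(q[:,1]<box[3])]
    r=cv2.minAreaRect((q[:,:2]*1000).astype(np.float32));return len(q),np.round(r[0],1),np.round(r[1],1),round(r[2],1),q[:,2].mean().round(4)
E
python3 - <<'E'
from h import *
im,d,ci=snap("w1");P=pts(d,ci)
print("handle",rect(P,.066,.09,(.5,.64,.25,.39)))
print("block",rect(P,.0385,.0425,(.5,.64,.25,.39)))
E
```

```text
cam [0.543 0.382 0.452] tcp [0.5321 0.3071 0.3305] [ 1.799e+02 -1.000e-02  8.067e+01] t 2.0
handle (693, array([541.7, 347.4]), array([ 45.5, 109.4]), 37.1, np.float64(0.0783))
block (1818, array([572.9, 321.9]), array([150.4,  79.4]), 72.7, np.float64(0.0398))
```

View pics/w1.png

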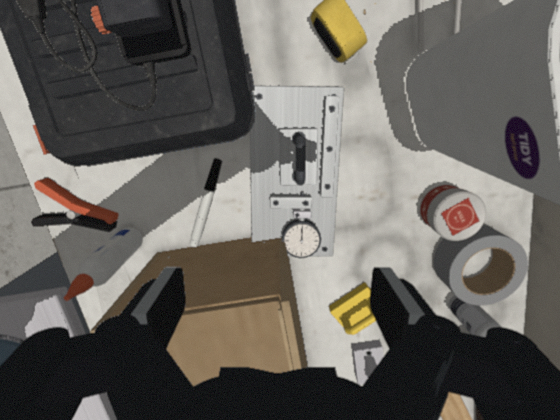

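The wrist view shows the gauge upright at (295,170): dial (302,240), end stop (292,203), back fence at columns 322–338 and the master's handle at (299,157). I'll fit the poses from depth planes.

```bash
python3 - <<'E'
from h import *
im,d,ci=load("w1");G=pts(d,ci).reshape(420,560,3)
def sub(u0,u1,v0,v1):return G[v0:v1,u0:u1].reshape(-1,3)
print("handle",rect(sub(285,312,130,188),.066,.09))
print("block",rect(sub(272,318,122,190),.0365,.044))
print("fence",rect(sub(316,346,88,205),.034,.042))
print("stop",rect(sub(264,318,192,212),.034,.042))
print("plate",rect(sub(246,350,80,262),.018,.027))
q=sub(246,350,80,262);q=q[(q[:,2]>.018)&(q[:,2]<.026)];print("plate z",np.median(q[:,2]))
# orthophoto on z=0.038, 0.4mm px
x0,x1,y0,y1,s=.44,.66,.17,.45,.0005
K=ci["camera_matrix"];D=ci["D"];V=ci["view"]
for h,n in((.039,"o38"),):
    X,Y=np.meshgrid(np.arange(x0,x1,s),np.arange(y1,y0,-s));W=np.stack([X,Y,np.full_like(X,h)],-1).reshape(-1,3)
    c=W@V[:3,:3].T+V[:3,3];c=c*[1,-1,-1]
    uv,_=cv2.projectPoints(c,np.zeros(3),np.zeros(3),K,D);uv=uv.reshape(X.shape+(2,)).astype(np.float32)
    o=cv2.remap(im,uv[...,0],uv[...,1],cv2.INTER_CUBIC)
    for k in range(0,o.shape[1],40):cv2.putText(o,str(int(round((x0+k*s)*1000))),(k,10),0,.3,(0,0,255));cv2.line(o,(k,12),(k,18),(0,0,255))
    for k in range(0,o.shape[0],40):cv2.putText(o,str(int(round((y1-k*s)*1000))),(0,k+4),0,.3,(0,0,255));cv2.line(o,(20,k),(26,k),(0,0,255))
    cv2.imwrite(f"pics/{n}.png",o)
E
```

```text
handle (482, array([561.1, 321.8]), array([59.2, 11.6]), 81.5, np.float64(0.0773))
block (1585, array([561.1, 321.7]), array([71.5, 48. ]), 81.8, np.float64(0.0399))
fence (1389, array([596.6, 326.3]), array([127.6,  26.4]), 80.2, np.float64(0.0378))
stop (538, array([542. , 262.5]), array([23.1, 55.3]), 80.7, np.float64(0.0378))
plate (8867, array([547.9, 289.4]), array([242.2, 127.6]), 80.1, np.float64(0.0219))
plate z 0.021886541028822204
```

View pics/o38.png

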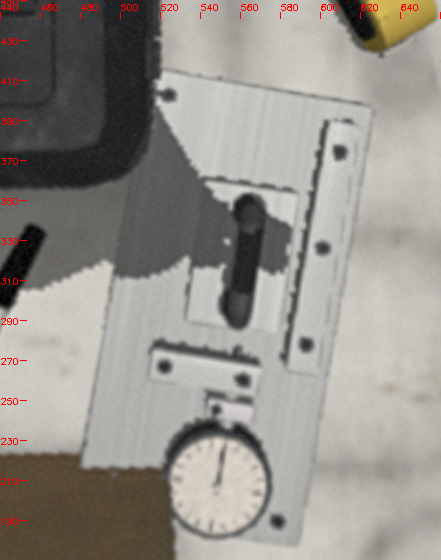

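```bash
python3 - <<'E'
from h import *
s=arm.get_state();plan([.561,.3217,.15],81.7,4)
q=load("w1");G=pts(q[1],q[2]).reshape(-1,3)
m=(G[:,0]>.47)&(G[:,0]<.54)&(G[:,1]>.34)&(G[:,1]<.42)&(G[:,2]>.05);print("case",G[m].max(0),np.percentile(G[m][:,2],[50,95]))
# tray, from top
im,d,ci=load("top0");T=pts(d,ci).reshape(420,560,3)[150:222,380:455]
b=im[150:222,380:455].astype(int);br=(b[...,2]-b[...,0]>45);gr=(~br)
r=cv2.minAreaRect((T[br&(T[...,2]>.012)][:,:2]*1000).astype(np.float32));print("tray",r)
E
```

```text
[0.0048, 0.0065, 0.0451] az -0.26
   [0.0047, 0.0066, 0.0451] az -0.26
   [0.0047, 0.0066, 0.0451] az -0.26
   [0.0047, 0.0066, 0.0451] az -0.26
case [0.5215059  0.41999836 0.10689524] [0.10018686 0.10553552]
tray ((467.82489013671875, -99.30349731445312), (116.92474365234375, 503.42340087890625), 24.65745735168457)
```

send_rows --series '[[0.06,[0.0048,0.0065,0.045],[0,0,-0.26]],[0.06,[0.0047,0.0066,0.045],[0,0,-0.26]],[0.06,[0.0047,0.0066,0.045],[0,0,-0.26]],[0.06,[0.0047,0.0066,0.045],[0,0,-0.26]],[0.06,[0,0,0.04],[0,0,0]],[0.06,[0,0,0.036],[0,0,0]],[0.0,[0,0,0],[0,0,0]],[0.0,[0,0,0],[0,0,0]],[0.0,[0,0,0],[0,0,0]],[0.0,[0,0,0],[0,0,0]]]' --grip_force 70

```text
time_s: 3.25
tool_pos: [0.5616, 0.3258, 0.0767]
eef_rot: [179.7, -0.2, 82.0]
force: [3.0, -0.7, 3.4]
opening: 0.0098
grip_force: 68.3
```

send_rows --series '[[0.0,[0,0,-0.02],[0,0,0]],[0.0,[0,0,-0.045],[0,0,0]],[0.0,[0,0,-0.06],[0,0,0]],[0.0,[0,0,-0.06],[0,0,0]],[0.0,[-0.02,0.002,-0.05],[0,0,0]],[0.0,[-0.045,0.005,-0.02],[0,0,0]],[0.0,[-0.055,0.006,0],[0,0,0]],[0.0,[-0.055,0.006,0],[0,0,0]],[0.0,[-0.055,0.006,0],[0,0,0]],[0.0,[-0.055,0.006,0],[0,0,0]]]'

```text
time_s: 4.5
tool_pos: [0.5473, 0.0364, 0.3279]
eef_rot: [-179.7, -0.0, 82.0]
force: [1.1, -0.4, -4.7]
opening: 0.0099
grip_force: 68.7
```

send_rows --series '[[0.0,[-0.055,0.006,0],[0,0,0]],[0.0,[-0.055,0.006,0],[0,0,0]],[0.0,[-0.055,0.006,0],[0,0,0]],[0.0,[-0.055,0.006,0],[0,0,0]],[0.0,[-0.05,0.006,0],[0,0,0]],[0.0,[-0.03,0.005,0],[0,0,0]],[0.0,[-0.015,0.003,0],[0,0,0]],[0.0,[0,0,0],[0,0,0]],[0.0,[0,0,0],[0,0,0]]]'

```text
time_s: 5.62
tool_pos: [0.5444, -0.2762, 0.3282]
eef_rot: [-179.9, -0.2, 82.2]
force: [-0.6, 1.0, -5.1]
opening: 0.0099
grip_force: 68.7
```

```bash
python3 - <<'E'
from h import *
im,d,ci=snap("w2");G=pts(d,ci).reshape(420,560,3)
st=arm.get_state();print(st["opening"],st["force"])
B=im.astype(int);br=(B[...,2]-B[...,0]>45)&(G[...,2]>.012)&(G[...,2]<.03)&(G[...,1]<-.2)&(G[...,0]>.47)&(G[...,0]<.63)
q=G[br];print("tray",cv2.minAreaRect((q[:,:2]*1000).astype(np.float32)),np.median(q[:,2]))
gy=(np.abs(B.max(2)-B.min(2))<30)&(G[...,2]>.004)&(G[...,2]<.018)&(abs(G[...,1]+.272)<.05)&(abs(G[...,0]-.547)<.04)
q=G[gy];print("pocket",cv2.minAreaRect((q[:,:2]*1000).astype(np.float32)),np.median(q[:,2]),q.mean(0))
E
```

```text
cam [ 0.554 -0.201  0.45 ] tcp [ 0.5446 -0.2762  0.3284] [-1.7995e+02 -1.3000e-01  8.2250e+01] t 5.675
0.010035947597630015 [ 0.37429124  0.20835563 -6.1343829 ]
tray ((547.9287109375, -269.7874755859375), (94.7916488647461, 78.72373962402344), 80.99710845947266) 0.0226920221150137
pocket ((546.8001098632812, -275.0943298339844), (79.30448150634766, 55.162452697753906), 81.77281951904297) 0.013322563754202404 [ 0.54676904 -0.27396051  0.01329843]
```

View pics/w2.png

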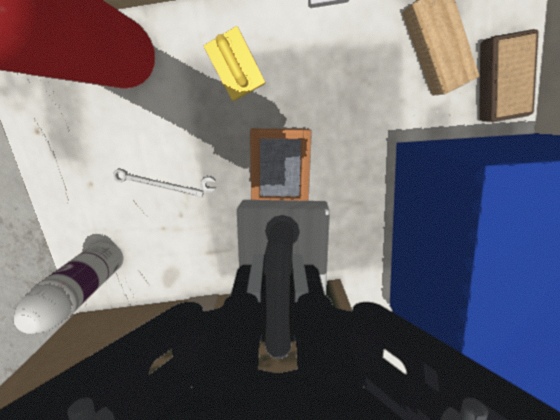

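The master hangs level between the fingers at (282,240), the pocket is clear at (280,165), and only the tray's near rim is hidden. Next I'll measure the master's offset in the hand.

```bash
python3 - <<'E'
from h import *
im,d,ci=load("w2");G=pts(d,ci).reshape(420,560,3)
tcp=np.array([.5446,-.2762,.3284]);Rk=R.from_euler("xyz",[180,0,82.25],degrees=True)
L=Rk.inv().apply(G.reshape(-1,3)-tcp)*1000
L=L.reshape(420,560,3)
s=L[195:275,230:335].reshape(-1,3);s=s[(s[:,2]>25)&(s[:,2]<50)]
print("block top z",np.percentile(s[:,2],[5,50,95]).round(1),"x max",np.percentile(s[:,0],[50,97,99.5]).round(1),"y",np.percentile(s[:,1],[.5,3,97,99.5]).round(1))
r=cv2.minAreaRect(s[:,:2].astype(np.float32));print(r)
for k in range(15,42,4):
    a=s[(s[:,0]>k-2)&(s[:,0]<k+2)];print(k,len(a),a[:,1].min().round(1) if len(a) else 0,a[:,1].max().round(1) if len(a) else 0,np.median(a[:,2]).round(1) if len(a) else 0)
plan([.547,-.2745,.2],81.6,3)
E
```

```text
block top z [32.  34.5 44.2] x max [19.5 29.  29.2] y [-21.9 -20.9  24.3  25.2]
((11.061046600341797, 1.6596107482910156), (37.189353942871094, 48.31932830810547), 1.168521761894226)
15 470 -22.4 25.3 33.9
19 547 -22.2 25.1 33.7
23 757 -22.1 25.7 33.4
27 1281 -21.9 26.2 35.8
31 106 -20.4 24.5 40.2
35 0 0 0 0
39 0 0 0 0
   [0.0007, 0.0007, 0.0428] az 0.22
   [0.0007, 0.0007, 0.0428] az 0.22
   [0.0007, 0.0007, 0.0428] az 0.22
```

send_rows --series '[[0.0,[0.003,0.0003,0.03],[0,0,0.4]],[0.0,[0.003,0.0002,0.05],[0,0,0.25]],[0.0,[0.0015,0,0.06],[0,0,0]],[0.0,[0,0,0.05],[0,0,0]],[0.0,[0,0,0.03],[0,0,0]],[0.0,[0,0,0.012],[0,0,0]],[0.0,[0,0,0],[0,0,0]],[0.0,[0,0,0],[0,0,0]]]'

```text
time_s: 6.68
tool_pos: [0.5472, -0.2722, 0.0988]
eef_rot: [179.8, 0.0, 81.4]
force: [0.6, -0.3, -5.1]
opening: 0.0096
grip_force: 68.6
```

```bash
python3 - <<'E'
from h import *
im,d,ci=snap("w3");st=arm.get_state()
G=pts(d,ci)
Rk=R.from_euler("xyz",[180,0,st["eef_rot"][2]],degrees=True)
L=(Rk.inv().apply(G-st["tool_pos"])*1000).reshape(420,560,3)
c=im[60:360,120:440];cv2.imwrite("pics/w3c.png",cv2.resize(c,None,fx=2,fy=2,interpolation=cv2.INTER_CUBIC))
B=im.astype(int);z=G.reshape(420,560,3)[...,2]
br=(B[...,2]-B[...,0]>45)&(z>.015)&(z<.03)&(abs(L[...,0])<90)&(abs(L[...,1])<60)
q=L[br];print("rim",np.percentile(q[:,0],[.5,99.5]).round(1),np.percentile(q[:,1],[.5,99.5]).round(1),cv2.minAreaRect(q[:,:2].astype(np.float32)))
zt=st["tool_pos"][2]-.0367
m=(abs(z-zt)<.004)&(abs(L[...,0])<60)&(abs(L[...,1])<35)&(L[...,0]>12)
q=L[m];print("blk",zt,np.median(z[m]),cv2.minAreaRect(q[:,:2].astype(np.float32)),q.max(0),q.min(0))
E
```

```text
cam [ 0.557 -0.197  0.22 ] tcp [ 0.5471 -0.2723  0.0989] [1.7978e+02 4.0000e-02 8.1400e+01] t 6.725
rim [-49.4  89.2] [-58.3  39. ] ((18.437850952148438, -9.7545166015625), (98.35122680664062, 144.2316436767578), 89.12777709960938)
blk 0.0621681793946826 0.06407673980503989 ((20.496654510498047, 1.768707275390625), (47.83633041381836, 17.007797241210938), 89.76083374023438) [29.08709963 25.67468311 40.69617978] [ 12.04157079 -22.13363799  32.70013924]
```

View pics/w3c.png

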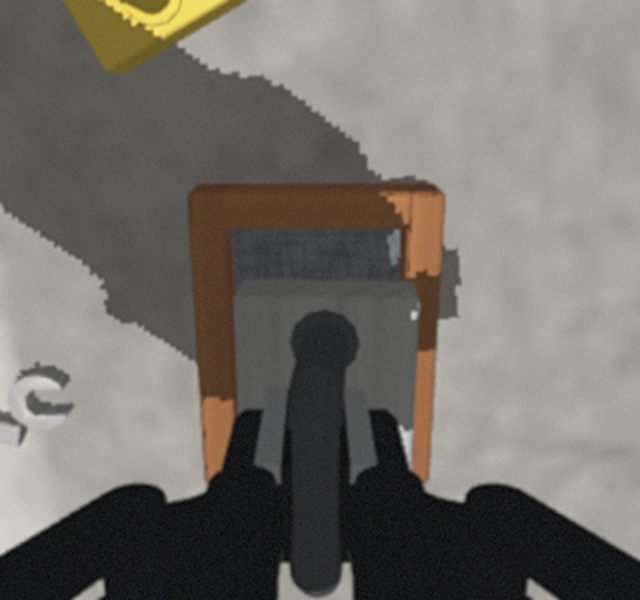

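```bash
python3 - <<'E'
from h import *
im,d,ci=load("w3");st=arm.get_state();p=st["tool_pos"]
Rk=R.from_euler("xyz",[180,0,st["eef_rot"][2]],degrees=True)
f=lambda cr,h:(Rk.inv().apply(onplane(ci,[[120+a/2,60+b/2] for a,b in cr],h)-p)*1000).round(1)
print("outer far L,R; left, right mid; near left,right\n",f([(190,187),(443,187),(197,300),(440,300),(206,470),(429,470)],.022))
print("inner far L,R top; left mid\n",f([(232,228),(403,228),(232,255),(404,255)],.022))
print("floor far/right",f([(400,232),(388,270)],.012))
print("block top far L,R; mids\n",f([(236,290),(414,290),(236,400),(412,400)],p[2]-.0367))
G=pts(d,ci).reshape(420,560,3);z=G[...,2];L=(Rk.inv().apply(G.reshape(-1,3)-p)*1000).reshape(G.shape)
rim=(z>.0195)&(z<.025)
for v in(160,165,200,215):
    u=np.where(rim[v,205:350])[0]+205;print(v,"y",L[v,u,1].min().round(1),L[v,u,1].max().round(1),"x",L[v,u,0].mean().round(1))
for u in(240,260,280,300):
    w=np.where(rim[140:185,u])[0]+140;print(u,"x",L[w,u,0].min().round(1),L[w,u,0].max().round(1))
print(st["q"].round(1))
E
```

```text
outer far L,R; left, right mid; near left,right
 [[ 50.9 -38.9  76.9]
 [ 50.8  38.7  76.9]
 [ 14.6 -38.7  76.9]
 [ 14.5  39.9  76.9]
 [-48.2 -39.   76.9]
 [-48.3  39.7  76.9]]
inner far L,R top; left mid
 [[ 38.1 -26.5  76.9]
 [ 38.1  27.   76.9]
 [ 29.5 -26.8  76.9]
 [ 29.4  27.6  76.9]]
floor far/right [[34.9 27.5 86.9]
 [21.9 23.9 86.9]]
block top far L,R; mids
 [[ 29.7 -21.   36.7]
 [ 29.7  24.7  36.7]
 [ -1.3 -22.1  36.7]
 [ -1.4  25.6  36.7]]
160 y -39.7 39.2 x 47.0
165 y -39.9 38.7 x 43.9
200 y -40.1 38.6 x 21.5
215 y -40.0 39.6 x 11.4
240 x 38.2 49.8
260 x 38.0 49.8
280 x 37.9 49.8
300 x 37.8 49.8
[ -7.6  33.   38.6 105.2 -26.   50.8  34.7]
```

send_rows --series '[[0.0,[0.0048,-0.0015,0],[0,0,0]],[0.0,[0,0,0.01],[0,0,0]],[0.0,[0,0,0],[0,0,0]],[0.0,[0,0,0],[0,0,0]]]'

```text
time_s: 7.22
tool_pos: [0.5444, -0.2667, 0.0864]
eef_rot: [-180.0, 0.0, 81.4]
force: [0.1, 0.2, -6.5]
opening: 0.0102
grip_force: 68.6
```

```bash
python3 - <<'E'
from h import *
im,d,ci=snap("w4");st=arm.get_state();p=st["tool_pos"];print(p,st["eef_rot"])
Rk=R.from_euler("xyz",[180,0,st["eef_rot"][2]],degrees=True)
G=pts(d,ci).reshape(420,560,3);z=G[...,2];L=(Rk.inv().apply(G.reshape(-1,3)-p)*1000).reshape(G.shape)
rim=(z>.0185)&(z<.026)
for v in(165,175,200,215):
    u=np.where(rim[v,195:365])[0]+195;print(v,"y",L[v,u,1].min().round(1),L[v,u,1].max().round(1),"x",L[v,u,0].mean().round(1))
for u in(250,270,290,300):
    w=np.where(rim[120:190,u])[0]+120;print(u,"x",L[w,u,0].min().round(1),L[w,u,0].max().round(1),w.min(),w.max())
m=(abs(z-p[2]+.0367)<.006)&(abs(L[...,0])<60)&(abs(L[...,1])<35)&(L[...,0]>12)
q=L[m];print("blk",cv2.minAreaRect(q[:,:2].astype(np.float32)),q.max(0),q.min(0))
E
```

```text
cam [ 0.555 -0.192  0.208] tcp [ 0.5446 -0.2669  0.0867] [-1.7999e+02  1.0000e-02  8.1370e+01] t 7.275
[ 0.54459998 -0.26691619  0.08666246] [-1.79992536e+02  1.39743338e-02  8.13702141e+01]Traceback (most recent call last):
  File "<stdin>", line 7, in <module>
    return umr_minimum(a, axis, None, out, keepdims, initial, where)
ValueError: zero-size array to reduction operation minimum which has no identity
```

```bash
cat > m.py <<'E'
from h import *
import sys
im,d,ci=load(sys.argv[1]);st=arm.get_state();p=st["tool_pos"]
Rk=R.from_euler("xyz",[180,0,st["eef_rot"][2]],degrees=True)
G=pts(d,ci).reshape(420,560,3);z=G[...,2];L=(Rk.inv().apply(G.reshape(-1,3)-p)*1000).reshape(G.shape)
print("z",np.histogram(z[(abs(L[...,0]-40)<12)&(abs(L[...,1])<45)],bins=np.arange(-.005,.1,.005)))
B=im.astype(int);rim=(B[...,2]-B[...,0]>35)&(z>.016)&(z<.03)&(abs(L[...,1])<50)&(L[...,0]>-50)&(L[...,0]<70)
for a,b in((-20,-10),(0,10),(10,20),(20,30)):
    q=L[rim&(L[...,0]>a)&(L[...,0]<b)];l=q[q[:,1]<0,1];r=q[q[:,1]>0,1]
    print(a,"left",len(l)and np.percentile(l,[1,99]).round(1),"right",len(r)and np.percentile(r,[1,99]).round(1))
q=L[rim&(abs(L[...,1])<18)];print("far",np.percentile(q[:,0],[1,5,95,99]).round(1))
m=(abs(z-p[2]+.035)<.006)&(abs(L[...,0])<60)&(abs(L[...,1])<35)&(L[...,0]>12)
q=L[m];print("blk",cv2.minAreaRect(q[:,:2].astype(np.float32)),q.max(0),q.min(0))
E
python3 m.py w4
```

```text
z (array([ 129, 1798,  135,  592,  226, 3062,    0,    3,  167,  226,  246,
        203,    0,    0,    0,    0,    0,    0,    0,    0]), array([-0.005,  0.   ,  0.005,  0.01 ,  0.015,  0.02 ,  0.025,  0.03 ,
        0.035,  0.04 ,  0.045,  0.05 ,  0.055,  0.06 ,  0.065,  0.07 ,
        0.075,  0.08 ,  0.085,  0.09 ,  0.095]))
-20 left [-35.7 -26.5] right [31.4 42.7]
0 left [-36.  -26.5] right [31.5 42. ]
10 left [-36.1 -26.6] right [31.2 42.2]
20 left [-36.1 -24.7] right [31.2 42.5]
far [34.  34.4 44.8 44.9]
blk ((20.563037872314453, 1.650320053100586), (17.11807632446289, 48.183719635009766), 0.018054084852337837) [29.11903243 25.74278092 40.99363429] [ 12.00047747 -22.4431632   29.03290892]
```

send_rows --series '[[0.0,[0,0.0015,0.004],[0,0,0]],[0.0,[0,0,0],[0,0,0]],[0.0,[0,0,0],[0,0,0]]]'

```text
time_s: 7.65
tool_pos: [0.5462, -0.267, 0.0827]
eef_rot: [-180.0, 0.0, 81.4]
force: [0.3, -0.3, -4.5]
opening: 0.0096
grip_force: 68.7
```

```bash
python3 - <<'E'
from h import *
snap("w5")
E
python3 m.py w5 | tail -6
```

```text
cam [ 0.557 -0.192  0.204] tcp [ 0.5462 -0.267   0.0828] [-1.800e+02  1.000e-02  8.138e+01] t 7.7
-20 left [-37.4 -26.5] right [30.1 40.9]
0 left [-37.8 -26.5] right [30.3 40.4]
10 left [-37.8 -26.5] right [30.4 40.6]
20 left [-37.9 -26.5] right [29.4 40.9]
far [33.6 34.3 44.7 45. ]
blk ((20.546241760253906, 1.6752243041992188), (47.84580993652344, 17.173236846923828), 89.83312225341797) [29.18847162 25.62250604 40.9753643 ] [ 12.0091523  -22.23299407  29.10384581]
```

send_rows --series '[[0.0,[0,0,0.006],[0,0,0]],[0.0,[0,0,0.006],[0,0,0]],[0.0,[0,0,0.004],[0,0,0]],[0.0,[0,0,0.001],[0,0,0]],[0.0,[0,0,0],[0,0,0]]]'

```text
time_s: 8.32
tool_pos: [0.5467, -0.2668, 0.0663]
eef_rot: [180.0, -0.0, 81.4]
force: [-0.1, 1.0, 0.2]
opening: 0.0103
grip_force: 69.4
```

send_rows --series '[[0.05,[0,0,0],[0,0,0]],[0.05,[0,0,0],[0,0,0]],[0.05,[0,0,0],[0,0,0]],[0.06,[0,0,-0.02],[0,0,0]],[0.06,[0,0,-0.05],[0,0,0]],[0.06,[0,0,-0.06],[0,0,0]],[0.06,[0,0,-0.06],[0,0,0]],[0.06,[0,0,-0.05],[0,0,0]],[0.06,[0,0,0],[0,0,0]]]'

```text
time_s: 9.45
tool_pos: [0.5485, -0.2697, 0.3129]
eef_rot: [179.3, 0.1, 81.3]
force: [0.3, -0.2, -0.4]
opening: 0.0603
grip_force: 0.0
```

```bash
python3 - <<'E'
from h import *
im,d,ci=snap("w6");P=pts(d,ci)
b=(.49,.6,-.34,-.2)
print("blk",rect(P,.027,.034,b));print("handle",rect(P,.056,.08,b))
B=im.reshape(-1,3).astype(int);br=(B[:,2]-B[:,0]>35)
print("tray",rect(P[br],.016,.0255,b))
print("yel/brk")
im,d,ci=load("top0")
plan([.6325,-.0475,.31],90,6)
E
```

```text
cam [ 0.557 -0.193  0.431] tcp [ 0.5471 -0.2684  0.3097] [1.7961e+02 3.0000e-02 8.1330e+01] t 9.5
blk (1196, array([ 544.6, -272.1]), array([71.3, 47.7]), 81.5, np.float64(0.028))
handle (470, array([ 545. , -272.5]), array([58. , 10.9]), 81.0, np.float64(0.0652))
tray (2130, array([ 543.5, -272.8]), array([103.6,  79.6]), 81.2, np.float64(0.0194))
yel/brk
   [0.0385, 0.0085, -0.0] az -1.45
   [0.0383, 0.0095, -0.0] az -1.45
   [0.0381, 0.0104, -0.0] az -1.45
   [0.0378, 0.0114, -0.0] az -1.45
   [0.0375, 0.0124, -0.0] az -1.45
   [0.0372, 0.0133, -0.0] az -1.45
```

The master is home: block, handle and tray are concentric within 1 mm and level. Next is the bracket.

send_rows --series '[[0.06,[0.0385,0.0085,0.005],[0,0,-1.45]],[0.06,[0.0383,0.0095,0.005],[0,0,-1.45]],[0.06,[0.0381,0.0104,0.005],[0,0,-1.45]],[0.06,[0.0378,0.0114,0.005],[0,0,-1.45]],[0.06,[0.0375,0.0124,0.01],[0,0,-1.45]],[0.06,[0.0372,0.0133,0.01],[0,0,-1.45]],[0.06,[0,0,0],[0,0,0]]]'

```text
time_s: 10.38
tool_pos: [0.6319, -0.0386, 0.263]
eef_rot: [-179.8, -0.1, 90.6]
force: [-0.3, 0.1, 0.1]
opening: 0.0599
grip_force: 0.0
```

```bash
python3 - <<'E'
from h import *
im,d,ci=snap("w7");P=pts(d,ci)
b=(.58,.69,-.11,.02)
print("flange",rect(P,.012,.022,b));print("lug",rect(P,.054,.07,b))
r=rect(P,.054,.07,b);s=arm.get_state()
plan([r[1][0]/1000,r[1][1]/1000,.05],90,5)
E
```

```text
cam [0.63  0.034 0.385] tcp [ 0.6314 -0.0423  0.2639] [-179.83    0.     90.39] t 10.425
flange (1860, array([631.8, -54.1]), array([71.5, 47.6]), 89.7, np.float64(0.0196))
lug (521, array([631.9, -54.5]), array([13.5, 40.3]), 0.0, np.float64(0.0634))
   [-0.0024, 0.0001, 0.0428] az 0.08
   [-0.0024, 0.0001, 0.0428] az 0.08
   [-0.0024, 0.0001, 0.0428] az 0.08
   [-0.0024, 0.0001, 0.0428] az 0.08
   [-0.0024, 0.0001, 0.0428] az 0.08
```

View pics/w7.png

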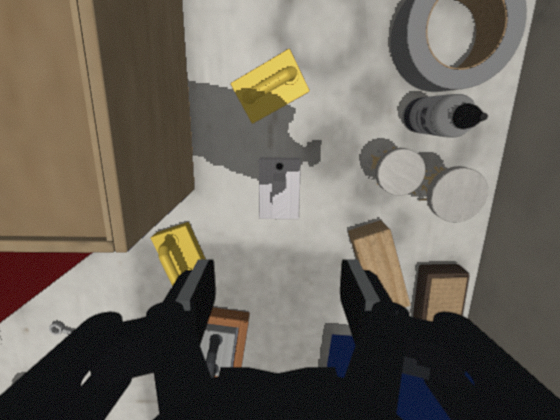

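The bracket is at (279,188), clear of the yellow copies. I noticed that camera_info was being read after the exposure while the arm was still settling, so I'm fixing that and measuring again.

```bash
sed -i 's/im,d=arm.get_image(n); ci=arm.camera_info(n); return/ci=arm.camera_info(n); im,d=arm.get_image(n); return/' h.py; python3 - <<'E'
from h import *
im,d,ci=snap("w8");P=pts(d,ci)
b=(.58,.69,-.11,.02)
print("flange",rect(P,.012,.022,b));r=rect(P,.054,.07,b);print("lug",r)
plan([r[1][0]/1000,r[1][1]/1000,.12],90,4)
E
```

```text
cam [0.63  0.034 0.385] tcp [ 0.6312 -0.045   0.2647] [-1.7989e+02  6.0000e-02  9.0190e+01] t 10.475
flange (1880, array([631.9, -50.5]), array([48. , 72.5]), 0.2, np.float64(0.0187))
lug (541, array([632.1, -50.4]), array([13.7, 40.4]), 0.2, np.float64(0.0625))
   [-0.0014, 0.0002, 0.0362] az 0.05
   [-0.0014, 0.0002, 0.0362] az 0.05
   [-0.0014, 0.0002, 0.0362] az 0.05
   [-0.0014, 0.0002, 0.0362] az 0.05
```

send_rows --series '[[0.06,[-0.0025,0.0008,0.04],[0,0,0.1]],[0.06,[0,0,0.06],[0,0,0]],[0.06,[0,0,0.05],[0,0,0]],[0.06,[0,0,0.03],[0,0,0]],[0.06,[0,0,0],[0,0,0]],[0.06,[0,0,0],[0,0,0]],[0.06,[0,0,0],[0,0,0]]]'

```text
time_s: 11.35
tool_pos: [0.6339, -0.0492, 0.0882]
eef_rot: [179.8, 0.0, 89.9]
force: [-0.1, 0.7, -0.1]
opening: 0.06
grip_force: 0.0
```

send_rows --series '[[0.06,[-0.001,-0.0015,0.02],[0,0,0]],[0.06,[0,0,0.016],[0,0,0]],[0.06,[0,0,0.006],[0,0,0]],[0.06,[0,0,0],[0,0,0]],[0.06,[0,0,0],[0,0,0]],[0.0,[0,0,0],[0,0,0]],[0.0,[0,0,0],[0,0,0]],[0.0,[0,0,0],[0,0,0]],[0.0,[0,0,0],[0,0,0]]]' --grip_force 90

```text
time_s: 12.48
tool_pos: [0.6312, -0.0495, 0.0444]
eef_rot: [179.9, -0.0, 90.0]
force: [0.5, -0.2, 2.8]
opening: 0.0131
grip_force: 88.2
```

send_rows --series '[[0.0,[0,0,-0.02],[0,0,0]],[0.0,[0,0,-0.05],[0,0,0]],[0.0,[0,0,-0.06],[0,0,0]],[0.0,[0,0,-0.06],[0,0,0]],[0.0,[0.02,-0.005,-0.04],[0,0,0]],[0.0,[0.045,-0.011,-0.02],[0,0,2]],[0.0,[0.055,-0.012,0],[0,0,2]],[0.0,[0.055,-0.01,0],[0,0,2]],[0.0,[0.055,-0.008,0],[0,0,2]],[0.0,[0.045,-0.005,0],[0,0,1.7]]]'

```text
time_s: 13.72
tool_pos: [0.5961, 0.23, 0.2941]
eef_rot: [-179.9, -0.0, 80.3]
force: [0.9, 0.1, -2.0]
opening: 0.0131
grip_force: 87.9
```

send_rows --series '[[0.0,[0.02,0,0],[0,0,0]],[0.0,[0.005,0,0],[0,0,0]],[0.0,[0,0,0],[0,0,0]],[0.0,[0,0,0],[0,0,0]],[0.0,[0,0,0],[0,0,0]],[0.0,[0,0,0],[0,0,0]]]'

```text
time_s: 14.48
tool_pos: [0.6019, 0.2511, 0.2939]
eef_rot: [-180.0, -0.0, 80.2]
force: [0.0, 0.1, -2.7]
opening: 0.013
grip_force: 87.9
```

```bash
python3 - <<'E'
from h import *
im,d,ci=snap("w9");st=arm.get_state();print(st["opening"],st["grip_force"])
E
```

```text
cam [0.614 0.326 0.415] tcp [0.6019 0.2514 0.2938] [-180.     -0.     80.23] t 14.525
0.013234989145344125 87.92994742419978
```

View pics/w9.png

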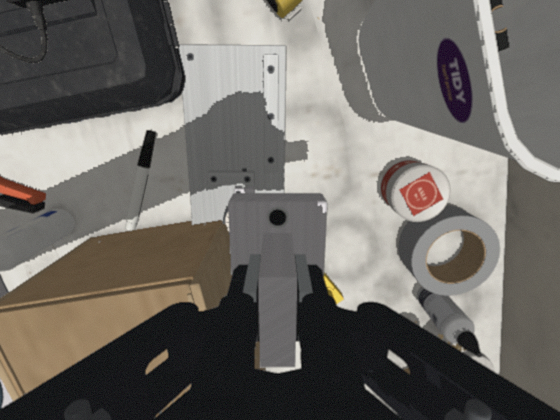

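The bracket is held square in the hand. The gauge shows with its fence at columns 264–279 and its stop at (233,180), and the plunger is at (240,188). I'll fit the gauge from this settled view.

```bash
python3 - <<'E'
from h import *
im,d,ci=load("w9");P=pts(d,ci);G=P.reshape(420,560,3);z=G[...,2]
# fence & stop tops
top=(z>.0345)&(z<.0415)&(G[...,0]>.5)&(G[...,0]<.66)&(G[...,1]>.23)&(G[...,1]<.42)
top[195:]=False
n,l,stt,c=cv2.connectedComponentsWithStats(top.astype(np.uint8))
for i in range(1,n):
    if stt[i,4]>80:
        q=G[l==i];r=cv2.minAreaRect((q[:,:2]*1000).astype(np.float32));print(stt[i],np.round(r[0],1),np.round(r[1],1),round(r[2],2),q[:,2].mean())
a=np.radians(-9.8)
for yaw in(-9.4,-9.8,-10.2):
    a=np.radians(yaw);ex=np.array([np.cos(a),np.sin(a)]);ey=np.array([-ex[1],ex[0]])
    f=G[top][:,:2]*1000;u,v=f@ex,f@ey
    F=(u>522)
    # inner edge of fence per slice
    e=[np.percentile(u[F&(v>k)&(v<k+15)],2) for k in range(365,480,15)if (F&(v>k)&(v<k+15)).sum()>20]
    S=(u<518)&(v<375)
    g=[np.percentile(v[S&(u>k)&(u<k+10)],98) for k in range(462,518,10) if (S&(u>k)&(u<k+10)).sum()>15]
    print(yaw,"fence",np.round(e,1),"stop",np.round(g,1),"stop x range",np.percentile(u[S],[1,99]).round(1),"fence y",np.percentile(v[F],[1,99]).round(1))
q=(z>.017)&(z<.027)&(G[...,0]>.45)&(G[...,0]<.68)&(G[...,1]>.25)&(G[...,1]<.45)
r=cv2.minAreaRect((G[q][:,:2]*1000).astype(np.float32));print("plate",r,np.median(G[q][:,2]))
# bracket in hand
s=arm.get_state();Rk=R.from_euler("xyz",[180,0,s["eef_rot"][2]],degrees=True)
L=(Rk.inv().apply(P-s["tool_pos"])*1000).reshape(G.shape)
m=(L[...,2]>18)&(L[...,2]<34)&(abs(L[...,1])<40)&(L[...,0]<60)&(L[...,0]>12)
print("flange",cv2.minAreaRect(L[m][:,:2].astype(np.float32)),np.percentile(L[m],[1,50,99],axis=0).round(1))
E
```

```text
[ 264   54   15  119 1668] [605.3 321.6] [128.   15.5] 79.66 0.03881450259344707
[207 171  48  22 760] [544.8 255.6] [25.3 55.8] 79.77 0.03875968975183098
-9.4 fence [536.2 536.6 536.8 537.1 537.4 537.7 538.  538.3] stop [352.8 352.8 352.9 352.7 353.1 352.5] stop x range [468.5 517.7] fence y [341.9 478.9]
-9.8 fence [533.6 533.8 534.  534.2 534.3 534.5 534.7 534.9] stop [356.2 356.2 356.3 356.1 357.  355.9] stop x range [466.2 517.8] fence y [357.5 482.7]
-10.2 fence [531.  531.1 531.2 531.2 531.3 531.4 531.5 531.6] stop [359.4 359.6 359.6 359.6 360.5 359.5] stop x range [463.8 517.8] fence y [361.3 486.5]
plate ((547.841552734375, 349.194580078125), (220.40078735351562, 170.04513549804688), 74.69384002685547) 0.02280950090184619
flange ((23.485551834106445, -0.7468242645263672), (48.2653923034668, 22.97295379638672), 89.95637512207031) [[ 12.4 -24.1  19.7]
 [ 25.2  -1.   25.7]
 [ 34.7  22.5  33.2]]
```

send_rows --series '[[0.0,[0.014,-0.012,0.02],[0,0,0.5]],[0.0,[0.014,-0.012,0.04],[0,0,0]],[0.0,[0.014,-0.012,0.05],[0,0,0]],[0.0,[0.0147,-0.0122,0.04],[0,0,0]],[0.0,[0,0,0.02],[0,0,0]],[0.0,[0,0,0],[0,0,0]],[0.0,[0,0,0],[0,0,0]],[0.0,[0,0,0],[0,0,0]]]' --grip_force 110

```text
time_s: 15.52
tool_pos: [0.5665, 0.3158, 0.1262]
eef_rot: [179.8, -0.1, 79.7]
force: [1.1, 0.3, -2.1]
opening: 0.0129
grip_force: 107.2
```

```bash
cat > g.py <<'E'
from h import *
import sys
im,d,ci=snap(sys.argv[1]);s=arm.get_state();P=pts(d,ci);G=P.reshape(420,560,3);z=G[...,2]
top=(z>.0345)&(z<.042)&(G[...,0]>.48)&(G[...,0]<.68)&(G[...,1]>.2)&(G[...,1]<.44)
n,l,st,c=cv2.connectedComponentsWithStats(top.astype(np.uint8))
for i in range(1,n):
    if st[i,4]>150:
        q=G[l==i];r=cv2.minAreaRect((q[:,:2]*1000).astype(np.float32));print(st[i],np.round(r[0],1),np.round(r[1],1),round(r[2],2),q[:,2].mean())
p=s["tool_pos"]*1000;ex=np.array([.98389,-.1788]);ey=np.array([.1788,.98389]);print("tcp u,v",p[:2]@ex,p[:2]@ey,"z",p[2],s["force"].round(1),s["eef_rot"].round(2))
Rk=R.from_euler("xyz",[180,0,s["eef_rot"][2]],degrees=True)
L=(Rk.inv().apply(P-s["tool_pos"])*1000).reshape(G.shape)
m=(L[...,2]>18)&(L[...,2]<34)&(abs(L[...,1])<40)&(L[...,0]<50)&(L[...,0]>12)
print("flange",cv2.minAreaRect(L[m][:,:2].astype(np.float32)))
E
python3 g.py w10
```

```text
cam [0.579 0.391 0.248] tcp [0.5661 0.316  0.1259] [ 1.7984e+02 -1.4000e-01  7.9700e+01] t 15.575
[335   8  31  34 163] [628.7 429.6] [ 2.8 23.9] 38.01 0.038428007694715736
[ 321  110   30  181 3750] [605.3 321.8] [127.6  16.4] 79.77 0.038711832570582826
tcp u,v 500.4721585630344 412.0999643253188 z 125.93473041858627 [ 0.9  0.8 -2.3] [ 1.7984e+02 -1.4000e-01  7.9700e+01]
flange ((23.62051010131836, -0.3971214294433594), (23.238445281982422, 48.15226745605469), 0.01333522703498602)
```

send_rows --series '[[0.0,[0,0,0.02],[0,0,0]],[0.0,[0,0,0.02],[0,0,0]],[0.0,[0,0,0.01],[0,0,0]],[0.0,[0,0,0.005],[0,0,0]],[0.0,[0,0,0],[0,0,0]],[0.0,[0,0,0],[0,0,0]]]'

```text
time_s: 16.32
tool_pos: [0.5649, 0.3164, 0.0694]
eef_rot: [179.9, -0.0, 79.8]
force: [0.1, -0.8, -2.4]
opening: 0.0125
grip_force: 107.2
```

send_rows --series '[[0.0,[0,0,0.003],[0,0,0]],[0.0,[0,0,0.002],[0,0,0]],[0.0,[0,0,0],[0,0,0]],[0.0,[0,0,0],[0,0,0]]]'

```text
time_s: 16.82
tool_pos: [0.5653, 0.3167, 0.0664]
eef_rot: [180.0, -0.1, 79.8]
force: [-2.8, -0.8, 7.7]
opening: 0.0127
grip_force: 108.5
```

send_rows --series '[[0.0,[0,0.003,0],[0,0,0]],[0.0,[0,0.002,0],[0,0,0]],[0.0,[0,0.002,0],[0,0,0]],[0.0,[0,0.001,0],[0,0,0]],[0.0,[0,0,0],[0,0,0]],[0.0,[0,0,0],[0,0,0]]]'

```text
time_s: 17.58
tool_pos: [0.5722, 0.3169, 0.0664]
eef_rot: [-179.9, -0.2, 79.8]
force: [-4.3, -0.2, 8.4]
opening: 0.0129
grip_force: 108.4
```

send_rows --series '[[0.0,[0,0.002,0],[0,0,0]],[0.0,[0,0,0],[0,0,0]],[0.0,[-0.004,0,0],[0,0,0]],[0.0,[-0.004,0,0],[0,0,0]],[0.0,[-0.002,0,0],[0,0,0]],[0.0,[0,0,0],[0,0,0]],[0.0,[0,0,0],[0,0,0]]]'

```text
time_s: 18.45
tool_pos: [0.5721, 0.3118, 0.0667]
eef_rot: [-180.0, -0.6, 80.0]
force: [-3.8, 5.5, 6.2]
opening: 0.0127
grip_force: 108.2
```

send_rows --series '[[0.0,[-0.002,0,0],[0,0,0]],[0.0,[-0.002,0,0],[0,0,0]],[0.0,[0,0,0],[0,0,0]],[0.0,[0,0,0],[0,0,0]]]'

```text
time_s: 18.95
tool_pos: [0.5714, 0.308, 0.0667]
eef_rot: [-180.0, -0.6, 80.0]
force: [-3.7, 6.5, 5.8]
opening: 0.0128
grip_force: 108.2
```

```bash
python3 g.py w11; python3 - <<'E'
from h import *
print(arm.get_state()["q"].round(1),arm.get_state()["torque"].round(2))
E
```

```text
cam [0.584 0.382 0.189] tcp [0.5714 0.3081 0.0667] [-179.96   -0.57   79.98] t 19.0
[120  81  24 108 576] [515.7 383.2] [49.1  7.6] 75.09 0.03758966310414761
[  228    95   140   215 11616] [583.3 335. ] [109.3  64.5] 79.64 0.03958306709589823
[257 342  42  31 223] [563.8 247.4] [29.7 15.6] 28.09 0.03871843139752838
tcp u,v 507.0642186819942 405.26088508255117 z 66.69434885183755 [-2.9  7.6  5.9] [-179.96   -0.57   79.98]
flange ((30.99387550354004, 7.04960823059082), (37.97298049926758, 64.43763732910156), 0.012724335305392742)
[-53.9  36.8  29.1 100.  -23.4  49.  -24.1] [ 1.24  0.72 -0.07]
```

send_rows --series '[[0.0,[-0.003,0,0],[0,0,0]],[0.0,[-0.003,0,0],[0,0,0]],[0.0,[-0.002,0,0],[0,0,0]],[0.0,[0,0,0],[0,0,0]],[0.0,[0,0,0],[0,0,0]]]'

```text
time_s: 19.62
tool_pos: [0.5702, 0.3017, 0.0668]
eef_rot: [-180.0, -0.7, 80.0]
force: [-2.8, 7.9, 5.3]
opening: 0.0125
grip_force: 108.0
```

send_rows --series '[[0.0,[-0.002,0,0],[0,0,0]],[0.0,[-0.002,0,0],[0,0,0]],[0.0,[0,0,0],[0,0,0]],[0.0,[0,0,0],[0,0,0]]]'

```text
time_s: 20.12
tool_pos: [0.5699, 0.3002, 0.067]
eef_rot: [179.9, -0.9, 80.1]
force: [-0.9, 11.6, 3.8]
opening: 0.0125
grip_force: 107.7
```

send_rows --series '[[0.0,[0,0,0.002],[0,-0.7,0]],[0.0,[0,0.002,0.001],[0,-0.7,0]],[0.0,[0,0.002,0],[0,0,0]],[0.0,[0,0.002,0],[0,0,0]],[0.0,[0,0,0],[0,0,0]],[0.0,[0,0,0],[0,0,0]]]'

```text
time_s: 20.88
tool_pos: [0.5706, 0.3008, 0.0666]
eef_rot: [-179.3, 0.5, 80.1]
force: [-17.8, 7.0, 25.5]
opening: 0.0128
grip_force: 110.9
```

```bash
cat > k.py <<'E'
from h import *
s=arm.get_state();p=s["tool_pos"]*1000;ex=np.array([.98389,-.1788]);ey=np.array([.1788,.98389])
F=s["force"];print("uvz",(p[:2]@ex).round(2),(p[:2]@ey).round(2),p[2].round(2),"F u,v,z",(F[:2]@ex).round(1),(F[:2]@ey).round(1),F[2].round(1),"rot",s["eef_rot"].round(2),"T",s["torque"].round(2),s["time_s"])
E
python3 k.py
```

```text
uvz 507.59 397.96 66.57 F u,v,z -18.7 3.7 25.5 rot [-179.29    0.48   80.06] T [ 2.35  3.38 -0.39] 20.875
```

send_rows --series '[[0.0,[0,0,-0.001],[-0.7,0.5,0]],[0.0,[-0.003,0,0],[0,0,0]],[0.0,[-0.003,0,0],[0,0,0]],[0.0,[-0.002,0,0],[0,0,0]],[0.0,[0,0,0],[0,0,0]],[0.0,[0,0,0],[0,0,0]]]'

```text
time_s: 21.62
tool_pos: [0.57, 0.3002, 0.0667]
eef_rot: [179.8, -0.5, 80.3]
force: [-9.6, 19.5, 14.3]
opening: 0.0125
grip_force: 109.0
```

```bash
python3 k.py
```

```text
uvz 507.18 397.32 66.7 F u,v,z -12.9 17.4 14.3 rot [179.79  -0.52  80.27] T [ 3.95  2.49 -0.47] 21.625
```

```bash
cat > f.py <<'E'
from h import *
import sys
im,d,ci=snap(sys.argv[1]);s=arm.get_state();P=pts(d,ci);G=P.reshape(420,560,3);z=G[...,2]
ex=np.array([.98389,-.1788]);ey=np.array([.1788,.98389]);U=G[...,:2]@ex*1000-500.3;Vv=G[...,:2]@ey*1000-390.5;Z=z*1000
def fit(n,m):
    A=np.c_[U[m],Vv[m],np.ones(m.sum())];b=Z[m];k=np.ones(len(b),bool)
    for _ in range(4):
        c=np.linalg.lstsq(A[k],b[k],rcond=None)[0];r=abs(b-A@c);k=r<1.0
    print(n,m.sum(),"tilt deg u,v",np.degrees(c[:2]).round(2),"z@(6,30)",(c@[6,30,1]).round(2))
B=(Z>15)&(Z<29)
fit("plate",B&(U>-60)&(U<-25)&(Vv>-20)&(Vv<100))
fit("plate+y",B&(U>-55)&(U<24)&(Vv>50)&(Vv<100))
fit("fence",(Z>34)&(Z<42)&(U>33)&(U<44)&(Vv>-20)&(Vv<95))
fit("flange",(Z>35)&(Z<45)&(U>-15)&(U<28)&(Vv>12)&(Vv<40))
for v0 in(14,20,26,32,38):
    m=(Z>35)&(Z<45)&(abs(Vv-v0)<3)&(U>-30)&(U<50);u=np.sort(U[m]);
    if len(u)>5:
        g=np.diff(u).argmax();print(v0,"u",u[0].round(1),u[-1].round(1),"gap",u[g].round(1),u[g+1].round(1))
for u0 in(-12,-6,18,24):
    m=(Z>36)&(Z<45)&(abs(U-u0)<2)&(Vv>0)&(Vv<60);print("far edge at u",u0,Vv[m].max().round(1) if m.any() else None)
c=im[60:420,150:430];cv2.imwrite("pics/"+sys.argv[1]+"c.png",cv2.resize(c,None,fx=1.66,fy=1.66))
E
python3 f.py w12
python3 - <<'E'
from h import *
for n in("top","side"):
    im,d,ci=shot(n);cv2.imwrite(f"pics/{n}1.png",im);np.savez(f"{n}1.npz",im=im,d=d,**{k:np.array(ci[k]) for k in("camera_matrix","D","view")})
im=cv2.imread("pics/top1.png");cv2.imwrite("pics/fin.png",np.hstack([cv2.resize(im[140:215,150:260],(540,368),interpolation=2),np.zeros((368,1,3),np.uint8)]))
E
```

```text
cam [0.581 0.374 0.189] tcp [0.5701 0.3002 0.0667] [179.79  -0.53  80.27] t 21.675
plate 14711 tilt deg u,v [-0.05  0.01] z@(6,30) 22.73
plate+y 16235 tilt deg u,v [-0.08  0.01] z@(6,30) 22.71
fence 5019 tilt deg u,v [0.2 0. ] z@(6,30) 38.65
flange 3844 tilt deg u,v [-0.14  0.81] z@(6,30) 41.27
14 u -18.0 45.8 gap -2.3 14.2
20 u -18.4 45.8 gap -1.7 13.6
26 u -18.1 45.7 gap 5.2 5.6
32 u -18.4 45.7 gap 0.8 1.2
38 u -18.2 45.5 gap 2.7 3.1
far edge at u -12 42.4
far edge at u -6 42.3
far edge at u 18 42.5
far edge at u 24 42.4
```

The flange is tipped 0.8° (its +y end up) and otherwise home. I'll level it and press down a bit more.

send_rows --series '[[0.0,[0,0,0.001],[0,-0.5,0]],[0.0,[-0.001,0,0.001],[0,-0.5,0]],[0.0,[-0.002,0,0],[0,0,0]],[0.0,[0,0,0],[0,0,0]],[0.0,[0,0,0],[0,0,0]]]'

```text
time_s: 22.4
tool_pos: [0.5701, 0.3005, 0.0664]
eef_rot: [179.7, 0.2, 80.3]
force: [-11.4, 21.0, 19.1]
opening: 0.0129
grip_force: 109.9
```

```bash
python3 k.py; python3 f.py w13
```

```text
uvz 507.21 397.63 66.39 F u,v,z -14.9 18.6 19.1 rot [1.7975e+02 1.6000e-01 8.0300e+01] T [ 4.79  2.87 -0.57] 22.4
cam [0.582 0.376 0.187] tcp [0.5701 0.3005 0.0664] [1.7975e+02 1.7000e-01 8.0300e+01] t 22.45
plate 14871 tilt deg u,v [-0.12  0.01] z@(6,30) 22.67
plate+y 16506 tilt deg u,v [-0.09  0.04] z@(6,30) 22.68
fence 5067 tilt deg u,v [-0.11  0.05] z@(6,30) 38.79
flange 3843 tilt deg u,v [-0.16  0.22] z@(6,30) 40.78
14 u -17.9 45.7 gap -2.7 14.3
20 u -18.5 45.8 gap -2.2 13.6
26 u -18.1 45.6 gap 5.7 6.1
32 u -18.5 45.7 gap 3.2 3.7
38 u -18.3 45.7 gap 3.7 4.1
far edge at u -12 42.5
far edge at u -6 42.4
far edge at u 18 42.7
far edge at u 24 42.8
```

send_rows --series '[[0.0,[0,0,0.0005],[0,-0.35,0.4]],[0.0,[-0.001,0.001,0.0005],[0,0,0.4]],[0.0,[0,0.001,0],[0,0,0]],[0.0,[0,0,0],[0,0,0]],[0.0,[0,0,0],[0,0,0]]]'

```text
time_s: 23.08
tool_pos: [0.5702, 0.3005, 0.0664]
eef_rot: [180.0, 0.5, 79.7]
force: [-18.2, 20.6, 27.0]
opening: 0.013
grip_force: 111.2
```

```bash
cat >> f.py <<'E'
fl=(Z>36)&(Z<45)&(U>-30)&(U<29)&(Vv>10)&(Vv<50)
pts2=[]
e=[(u0,np.percentile(Vv[fl&(abs(U-u0)<1)],99)) for u0 in range(-15,27,2)];e=np.array(e);k=np.polyfit(e[:,0],e[:,1],1);print("far edge slope deg",np.degrees(k[0]).round(2),"v",np.polyval(k,6).round(2))
e=np.array([(v0,np.percentile(U[fl&(abs(Vv-v0)<1)],1)) for v0 in range(16,42,2)]);k=np.polyfit(e[:,0],e[:,1],1);print("left edge slope",np.degrees(-k[0]).round(2))
ff=(Z>35)&(Z<42)&(U>30.5)&(U<60)
e=np.array([(v0,np.percentile(U[ff&(abs(Vv-v0)<1.5)],98.5)) for v0 in range(-20,96,4)if (ff&(abs(Vv-v0)<1.5)).sum()>8]);k=np.polyfit(e[:,0],e[:,1],1);print("fence outer edge slope",np.degrees(-k[0]).round(2))
ff=(Z>35)&(Z<42)&(U>24)&(U<60)
e=np.array([(v0,np.percentile(U[ff&(abs(Vv-v0)<1.5)],1.5)) for v0 in range(50,96,4)if (ff&(abs(Vv-v0)<1.5)).sum()>8]);k=np.polyfit(e[:,0],e[:,1],1);print("fence face slope",np.degrees(-k[0]).round(2),"u",np.polyval(k,[20,60]).round(2))
E
python3 k.py; python3 f.py w14
```

```text
uvz 507.3 397.63 66.35 F u,v,z -21.6 17.0 27.0 rot [179.95   0.49  79.74] T [5.09 3.65 0.05] 23.075
cam [0.583 0.377 0.187] tcp [0.5702 0.3005 0.0664] [179.96   0.48  79.73] t 23.125
plate 14825 tilt deg u,v [-0.17  0.02] z@(6,30) 22.63
plate+y 16536 tilt deg u,v [-0.08  0.06] z@(6,30) 22.67
fence 5093 tilt deg u,v [-0.51  0.01] z@(6,30) 39.06
flange 3856 tilt deg u,v [-0.11  0.13] z@(6,30) 40.73
14 u -17.9 45.6 gap -2.6 14.3
20 u -18.1 45.7 gap -2.0 13.2
26 u -18.3 45.6 gap 5.9 6.3
32 u -18.2 45.8 gap 5.4 5.9
38 u -18.3 45.8 gap 5.4 5.9
far edge at u -12 42.2
far edge at u -6 42.5
far edge at u 18 42.4
far edge at u 24 42.4
far edge slope deg 0.21 v 42.26
left edge slope -0.32
fence outer edge slope 0.12
fence face slope 0.09 u [29.73 29.66]
```

send_rows --series '[[0.0,[-0.002,0,0],[0,0,0]],[0.0,[-0.002,0,0],[0,-0.2,0]],[0.0,[0,0,0],[0,0,0]],[0.0,[0,0,0],[0,0,0]]]'

```text
time_s: 23.62
tool_pos: [0.5702, 0.3004, 0.0663]
eef_rot: [179.8, 0.4, 79.8]
force: [-14.7, 25.0, 22.4]
opening: 0.0129
grip_force: 110.2
```

```bash
python3 k.py; python3 f.py w15 | egrep "plate |flange|slope"
python3 - <<'E'
import cv2,numpy as np
a=cv2.imread("pics/w15.png");b=cv2.imread("pics/top1.png")
from h import *
im,d,ci=shot("top");c=im[140:215,150:260]
cv2.imwrite("pics/fin.png",np.hstack([cv2.resize(a,(400,300)),cv2.resize(c,(400,300),interpolation=cv2.INTER_CUBIC)]))
E
```

```text
uvz 507.28 397.52 66.34 F u,v,z -18.9 21.9 22.4 rot [179.83   0.39  79.81] T [ 5.96  3.19 -0.07] 23.625
plate 14837 tilt deg u,v [-0.13 -0.01] z@(6,30) 22.66
flange 3871 tilt deg u,v [-0.16  0.23] z@(6,30) 40.78
far edge slope deg 0.09 v 42.25
left edge slope -0.57
fence outer edge slope 0.13
fence face slope 0.13 u [29.73 29.64]
```

View pics/fin.png

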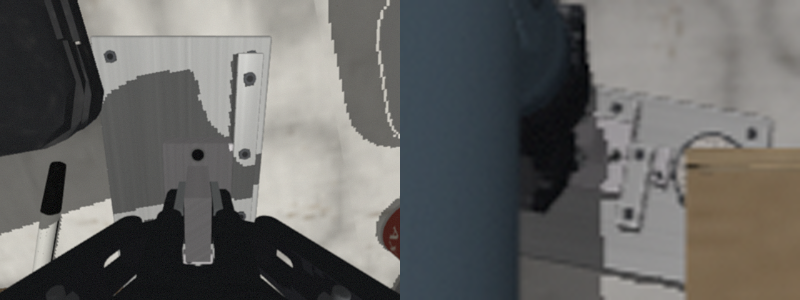

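The flange is flush with the fence (left half) and meets the end stop (right half). More push raised the force without any travel. One last levelling trim follows.

send_rows --series '[[0.0,[0,0,0.0007],[0,-0.3,0]],[0.0,[-0.001,0,0],[0,0,0]],[0.0,[0,0,0],[0,0,0]],[0.0,[0,0,0],[0,0,0]],[0.0,[0,0,0],[0,0,0]]]'

```text
time_s: 24.35
tool_pos: [0.5702, 0.3005, 0.0664]
eef_rot: [179.8, 0.6, 79.8]
force: [-14.9, 25.6, 24.5]
opening: 0.0123
grip_force: 110.6
```

```bash
python3 k.py; python3 f.py w16 | egrep "plate |flange|slope"
```

```text
uvz 507.28 397.56 66.39 F u,v,z -19.2 22.5 24.5 rot [179.82   0.57  79.8 ] T [ 6.37  3.37 -0.09] 24.35
plate 14894 tilt deg u,v [-0.14  0.  ] z@(6,30) 22.66
flange 3866 tilt deg u,v [-0.08  0.16] z@(6,30) 40.74
far edge slope deg 0.15 v 42.23
left edge slope -0.21
fence outer edge slope 0.12
fence face slope 0.15 u [29.76 29.66]
```

```bash
python3 -c "
from cell import arm
print(arm.finish_job())"
```

```text
the job is handed in; nothing more can be done
None
```

The job is handed in at about 24 s: the master lies flat in its tray pocket, released, and the bracket is still gripped and pressed into the gauge corner at about 19 N to the fence, 22 N to the stop and 24 N down. I judged plunger travel from contact at the stop and did not read the dial, and I did no final check that the bystanders stayed put.

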